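Pack the marking-out pail and hang it on the twin hook

ROBOT

A 7-joint arm with a two-finger parallel gripper is mounted at the origin on a cart in front of the work surface, level with it; the furniture and walls round the work are solid. World frame = base frame: x ahead of the robot, y to its left, z up, the work surface at z = 0. Lengths are in mm, angles in rad, forces in N, time in s.
With the tool pointing down it reaches from about 400 to 925 mm from the base axis. Payload 4.1 kg.
Tool frame: the origin (TCP) lies at the centre of the arm's flange, where the gripper is bolted on; the fingertips stand 173 mm ahead of it and the grasp point (between the pads) lies 155 mm ahead of it; z points along the fingers, y is the line along which they close (so a half turn about z gives the same grasp; the last joint's range is limited). The gripper opens to 85 mm and grips with 20 to 120 N. Pads are 22 mm wide; open, the fingers measure 114 mm over their backs; the gripper's body (76 mm by 85 mm) begins 54 mm behind the grasp point. The pads swing forward as they close: fully open they stand 13 mm farther back than shut.
Start: joints at [-1.228, 0.398, 0.045, 1.537, -0.019, 1.207, -0.051], TCP at [277.893, 587.616, 404.747] pointing down, gripper open.
Joint ranges: [-2.82, 2.82], [-0.49, 2.23], [-1.37, 1.46], [0, 2.46], [-1.36, 4.5], [0.23, 2], [-2.94, 2.94]. Speed limits (rad/s): [2.57, 2.57, 3.14, 3.14, 3.14, 3.14, 3.14].

INTERFACE

Orientations are given as a rotation vector (axis times angle).
In Python, from plant import arm gives the robot as it stands. The module is installed in compiled form; this text tells all that it offers.
- The arm moves only by the tool arm_command, never from a script. Its argument "commands" is a list of rows, each an object of numbers: "rx", "ry", "rz": the turn, a rotation vector about the tool's x, y, z in rad; "dx", "dy", "dz": the shift along the tool's x, y, z in mm; "claw": the closure, from -1 (fully open) to 1 (shut). A call has 1 to 5 rows; each row shifts and turns the commanded pose from where the row before left it, along the tool's axes as they then stand; what a row does not reach is not made up. A row lasts 1/10 s, in which the tool goes at most 50 mm and 8.59 degrees, less where a joint would pass 70% of its speed; a pose out of reach is approached as far as the arm can. A call is refused whole if a number of a shift passes 50 or a number of a turn 0.15, either way. A call with a gripper value outside its range is refused whole. The fingers move at their own pace and stop on an object; the grip force is fixed at half the most. Time passes only in rows, so rows that do not move let the fingers close. It gives the time, the measured TCP pose, the force, the opening and the grip force at its end, in the units of the state.
- arm.get_obs(): the state, without advancing time (a new reading comes with each control period).
- arm.get_image(name): name is "side" or "top"; returns a dict with "image" (420x560x3 uint8, blue, green, red), "fx", "fy", "cx", "cy" (pixels), "dist" ([k1, k2, p1, p2, k3] as OpenCV has them; the pictures are not rectified), "xyz" and "rotation" of the camera in the world. Camera axes: x right, y up, looking along -z (the intrinsics and any distortion apply to the point x, -y, -z); pixel columns grow to the right and rows downward; lengths in mm; the calibration is good to about 2 mm. A picture is of the moment at which its call begins. There is no depth.
- arm.sign_off(): hands the job in; it is judged then, once.
The state is a dict: "t": time; "joints": joint angles; "joint_vel": joint speeds; "effort": joint torques, N m; "ee_pos": TCP position; "tool_rot": TCP orientation; "contact_force": force on the tool from outside, world axes, zero at the start; "ft_torque": the same for the moment, N m; "opening": opening from 0.0 (shut) to 1.0 (fully open); "finger_force": force on a finger pad.
Only numpy, scipy, OpenCV 4.12 (cv2) and the standard library are available. Lean on these libraries where they do the work, as an engineer would, in place of code of your own. Each camera call takes 0.05 s, during which the arm holds its last target. There are 200 camera calls.

TASK

Pack the small green pail: put the heavy tape measure flat on its bottom first, then lay the light eraser on top of the tape measure. With the pail still standing on the table, swing its flat-lying wire bail up until it stands upright, then lift the pail by the bail and hang it on the stand so that the bail wire lies over both prongs of the twin hook, one prong on each side of the black grip. Do not tip the pail over, and leave the hammer, the sanding block and the clamp where they lie.

Things in the scene. Friction and masses are not known exactly. Their poses are not given: they have to be found in the camera images.
- tape_mid (a point): Black pocket tape measure with an orange face, lying flat; 0.17 kg. The point is the centre of its case, 14 mm above its underside. The case measures 58 mm along the point's x axis, 62 mm along y and 28 mm along z (up); a small yellow tab sticks out about 12 mm at the -y side. Grasp it across the 58 mm (x).
- eraser_mid (a point): Block eraser, white with a blue sleeve, lying flat; 18 g. The point is its centre, 6.5 mm above its underside. 21 mm along its x axis, 46 mm along y, 13 mm high.
- pail: Small round green metal pail, open-topped, loose on the table, 0.35 kg. Origin at the centre of its underside, z up. Outside 122 mm wide at the bottom, 134 mm at the rim, 59 mm high; walls 3 mm, inner floor 5 mm above the origin. The bail's hinge axis runs along the pail's x axis, 49 mm above the origin. At the start the bail lies out over the pail's -y side, leaving the mouth free.
- bail (a joint): Angle of the pail's wire bail about its hinge: 0 = level, out over the pail's -y side (it starts 0.06 to 0.35 rad above that), 1.571 = upright, 2.9 = laid over to the +y side. The hinge is a little stiff (0.04 N m): the bail stays where it is left, and under 1 N at the grip turns it.
- bail_grip (a point): Centre of the bail's black grip: a round bar 14 mm thick, 54 mm long along its x axis (parallel to the pail's x axis), 92 mm from the hinge axis, in the middle of the bail's straight top. The bare 5.6 mm wire goes on straight to 52 mm from the centre on each side, then bends to the ears 74 mm from the centre. With the bail level the grip's centre is 25 mm outside the rim.
- hook_stand: Grey steel stand with a twin hook, fixed to the table. Origin on the table below the middle of the hook's seat; z up. Post and crossbar (up to 221 mm high) stand at y = +94 mm and beyond. Base plate 150 mm along x, y from -60 to +130 mm, top at 12 mm. Nothing on it rises above 234 mm.
- hammer: Small hammer with a wooden handle, 317 mm long, lying on the far part of the table; bystander. Origin under its middle.
- sanding_block: Brown cork sanding block, 96 x 63 x 30 mm, near the front edge on the right; bystander. Origin under its centre.
- c_clamp: Small blue C-clamp lying flat, 108 x 78 x 12 mm, near the front edge on the left; bystander. Origin under its centre.
- hook_seat (a point): Middle of the twin hook's seat, 210 mm above the table; axes as the stand's. Two 8 mm round prongs at x = +40 and -40 mm point along -y; their top is at this height from y = -8 to +14 mm and rises 6 mm towards the post; ends turn up to red tips at y = -26 mm, 24 mm higher than the seat. A bail wire hung on both prongs runs along x; the grip goes between them.
Not all that is in view belongs to the job. What is meant by the part that bears tape_mid is not turquoise, and is the smaller of those in its own colour. Leave any yellow look-alike of the part that bears eraser_mid alone.

How it is judged (in metres and radians):
On the way, in this order (a step that is already met when the one before it is completed fails the run):
1. the tape measure lies flat on the bottom of the standing pail, the eraser still outside (z of tape_mid in the frame of pail between 0 and 0.032 m and distance between tape_mid and pail below 0.055 m and angle between tape_mid's own z axis and vertical below 0.3 rad and horizontal distance between eraser_mid and pail above 0.06 m), for 0.2 s.
2. the eraser lies in the pail on top of the tape measure (z of tape_mid in the frame of pail between 0 and 0.032 m and distance between tape_mid and pail below 0.055 m and z of eraser_mid in the frame of pail between 0.026 and 0.065 m and distance between eraser_mid and pail below 0.075 m and contact force between the fingers and pail below 0.5 N and linear speed of pail below 0.05 m/s), for 0.2 s.
3. the bail stands upright (within 0.3 rad) while the pail still stands on the table (value of joint bail between 1.27 and 1.87 rad and height (world z) of pail below 0.01 m and angle between pail's own z axis and vertical below 0.1 rad), for 0.1 s.
4. the pail is lifted at least 30 mm off the table (height (world z) of pail above 0.03 m), for 0.1 s.
At the end, for the whole second after the job is handed in: The pail hangs at rest (under 0.08 m/s, tilt under 0.4 rad) off the table, bail wire over both prongs behind the red tips, within 0.25 rad of square to them, grip within 20 mm of midway between them; the tape measure lies on the pail's bottom with the eraser on top (y of bail_grip in the frame of hook_stand between -0.022 and 0.06 m and x of bail_grip in the frame of hook_stand between -0.02 and 0.02 m and height (world z) of bail_grip between 0.204 and 0.225 m and angle between the x axis of bail_grip and the x axis of hook_stand, either way round below 0.25 rad and contact force between pail and hook_stand above 2 N and height (world z) of pail above 0.03 m and angle between pail's own z axis and vertical below 0.4 rad and linear speed of pail below 0.08 m/s and z of tape_mid in the frame of pail between 0 and 0.032 m and distance between tape_mid and pail below 0.055 m and z of eraser_mid in the frame of pail between 0.026 and 0.065 m and distance between eraser_mid and pail below 0.075 m); the robot touches nothing.
It fails at once if the pail is tipped over (more than 0.7 rad) (angle between pail's own z axis and vertical above 0.7 rad).
It fails at once if the hammer is moved more than 30 mm (distance of hammer from where it was at the start of the episode above 0.03 m).
It fails at once if the sanding block is moved more than 30 mm (distance of sanding_block from where it was at the start of the episode above 0.03 m).
It fails at once if the c clamp is moved more than 30 mm (distance of c_clamp from where it was at the start of the episode above 0.03 m).
It also fails if it takes over 72 s, if anything falls off the work surface, if the arm or the gripper's body presses on something with over 40 N, if the wrist force passes 120 N, or if a joint passes its speed limit or range.

## Working session

There is one attempt and no reset: what is moved stays moved. The work goes in short steps, Python scripts to look and compute and a tool call to move; the robot and the scene stay as the last step left them, time stands still between calls to the robot, and variables do not carry over. Pictures are saved under pics/ and viewed, at most 10 in all, crops included, and the job is handed in when it is done.

Besides the shell and the picture viewer there is one more tool, called after ">>>" as name([rows], argument=value, ...), one row to a line, values as JSON. arm_command: Moves the arm, as the interface text tells. Its arguments: {"type":"object","properties":{"commands":{"type":"array","items":{"type":"object","properties":{"rx":{"type":"number"},"ry":{"type":"number"},"rz":{"type":"number"},"dx":{"type":"number"},"dy":{"type":"number"},"dz":{"type":"number"},"claw":{"type":"number"}}}}},"required":["commands"]}

```bash
mkdir -p pics
cat > h.py <<'E'
import numpy as np, cv2
from scipy.spatial.transform import Rotation as R
from plant import arm
def snap(name,fn):
    d=arm.get_image(name); cv2.imwrite('pics/'+fn,d['image']); return d
def rot(d):
    r=np.array(d['rotation'],float)
    return r if r.shape==(3,3) else (R.from_rotvec(r).as_matrix() if r.size==3 else R.from_quat(r).as_matrix())
def K(d): return np.array([[d['fx'],0,d['cx']],[0,d['fy'],d['cy']],[0,0,1.]])
def ray(d,uv):
    p=cv2.undistortPoints(np.array([[uv]],float),K(d),np.array(d['dist'],float))[0,0]
    return np.array(d['xyz'],float),rot(d)@np.array([p[0],-p[1],-1])
def at(d,uv,z):
    c,v=ray(d,uv); return c+v*(z-c[2])/v[2]
def proj(d,P):
    q=(np.atleast_2d(P)-np.array(d['xyz'],float))@rot(d); q=q*[1,-1,-1]
    return cv2.projectPoints(q,np.zeros(3),np.zeros(3),K(d),np.array(d['dist'],float))[0][:,0]
E
python3 - <<'E'
from h import *
import pickle
a=snap('top','top0.png');b=snap('side','side0.png')
pickle.dump((a,b),open('d0.pkl','wb'))
for d in (a,b): print({k:v for k,v in d.items() if k!='image'})
o=arm.get_obs();print(o)
E
```

```text
{'fx': 496.68873385203904, 'fy': 496.68873385203904, 'cx': 279.39311304735855, 'cy': 203.3142342898435, 'dist': array([0.05078624, 0.        , 0.        , 0.        , 0.        ]), 'xyz': array([ 455.08020346,   57.85763872, 1253.27634914]), 'rotation': array([ 0.06905556, -0.06026285, -1.56454997])}
{'fx': 516.352375244313, 'fy': 516.352375244313, 'cx': 284.0149470616859, 'cy': 209.65445035645016, 'dist': array([-0.19866468,  0.        ,  0.        ,  0.        ,  0.        ]), 'xyz': array([  281.02118322, -1202.82579214,   755.8776196 ]), 'rotation': array([ 1.11316314, -0.11275053, -0.20655166])}
{'t': 0.1, 'joints': array([-1.22797695,  0.39911116,  0.04503724,  1.53773762, -0.01873275,
        1.20689434, -0.05073596]), 'joint_vel': array([ 0.00015661, -0.00351652,  0.00045882, -0.00145956,  0.00176048,
        0.00016544,  0.00082156]), 'effort': array([ 3.64902837e-03, -4.76259899e+01,  1.37041882e+00, -2.54951173e+01,
        1.19136251e-02,  5.03436269e-03, -1.67302524e-06]), 'ee_pos': array([277.77290773, 587.37047518, 403.77881829]), 'tool_rot': array([-6.88215536e-01, -3.06498456e+00,  2.67659441e-03]), 'contact_force': array([ 0.35965874, -0.30894719, -0.08338196]), 'ft_torque': array([ 0.00411012, -0.04334224,  0.02378231]), 'finger_force': 0.0, 'opening': 0.9998059103163403}
```

View pics/top0.png

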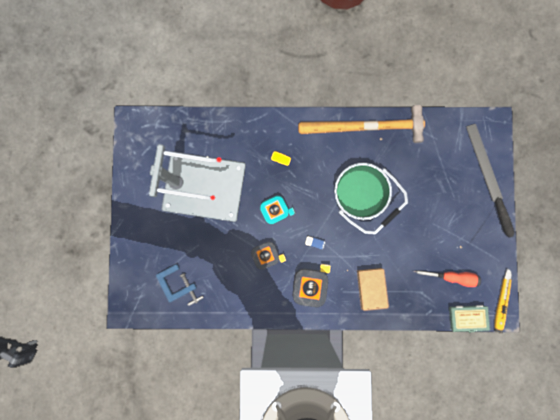

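View pics/side0.png

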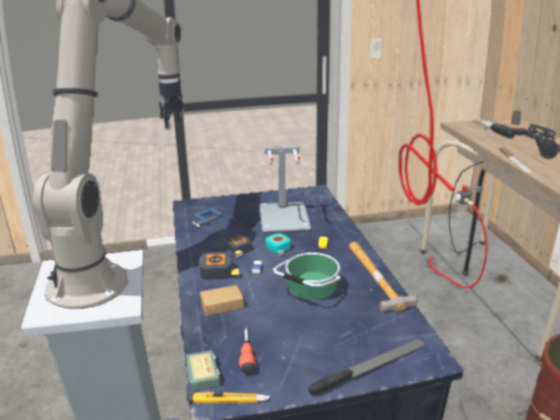

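Top view candidates for the tape: turquoise (275,210), small black (266,254), large black (311,288). For the eraser: yellow (281,158), white/blue (316,243). I choose the small black tape and the white/blue eraser, and check them in one close crop.

Run:
```python
from h import *
im=cv2.imread('pics/top0.png')
A=cv2.resize(im[225:310,245:345],None,fx=4,fy=4,interpolation=cv2.INTER_CUBIC) #400x340
B=cv2.resize(im[155:240,325:412],None,fx=4,fy=4,interpolation=cv2.INTER_CUBIC)
C=cv2.resize(im[140:225,145:250],None,fx=3,fy=3,interpolation=cv2.INTER_CUBIC)
o=np.zeros((600,800,3),np.uint8);o[:340,:400]=A;o[:340,410:758]=B;o[345:600,:315]=C
cv2.imwrite('pics/crop0.png',o)
```

```text
(no output)
```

View pics/crop0.png

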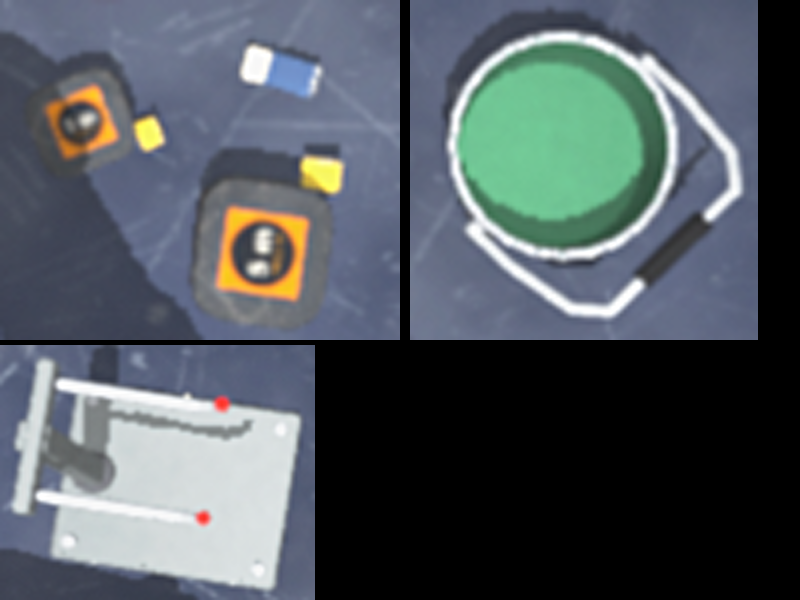

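```bash
python3 - <<'E'
from h import *
import pickle
a,b=pickle.load(open('d0.pkl','rb'))
np.set_printoptions(precision=1,suppress=True)
def cA(u,v): return (245+(u+.5)/4-.5,225+(v+.5)/4-.5)
def cB(u,v): return (325+(u-410+.5)/4-.5,155+(v+.5)/4-.5)
def cC(u,v): return (145+(u+.5)/3-.5,140+(v-345+.5)/3-.5)
ang=lambda p,q:np.arctan2(*(q-p)[[1,0]])
t=[at(a,cA(*c),28) for c in [(45,102),(101,84),(119,142),(62,160)]]
print('tape',np.mean(t,0),'-y dir',ang(t[0],t[1]),ang(t[3],t[2]), 'perp',ang(t[3],t[0]),ang(t[2],t[1]))
e=[at(a,cA(*c),13) for c in [(246,43),(321,64),(312,97),(240,80)]]
print('er',np.mean(e,0),ang(e[0],e[1]),ang(e[3],e[2]))
rim=at(a,cB(563,146),59);print('pail',rim)
g1,g2=cB(708,218),cB(640,282)
for z in (54,65,80): 
  p,q=at(a,g1,z),at(a,g2,z);m=(p+q)/2;print('grip',m,'ang x',ang(q,p),'dist',np.linalg.norm((m-rim)[:2]),'dir',ang(rim,m))
h1,h2=at(a,cC(222,404),234),at(a,cC(204,518),234);print('tips',h1,h2,ang(h2,h1),np.linalg.norm(h1-h2))
# base plate corners
for c in [(300,415),(275,588),(50,555)]: print('plate',at(a,cC(*c),12))
# side reproj check
print(proj(b,np.array([np.mean(t,0),np.mean(e,0),rim,h1,h2])))
print(proj(b,[rim+[0,0,-59]]))
E
python3 - <<'E'
import cv2
im=cv2.imread('pics/side0.png')
import numpy as np
A=cv2.resize(im[220:305,220:350],None,fx=5,fy=5,interpolation=cv2.INTER_CUBIC)
B=cv2.resize(im[140:180,250:320],None,fx=4,fy=4,interpolation=cv2.INTER_CUBIC)
o=np.zeros((600,650,3),np.uint8);o[:425]=A;o[430:590,:280]=B
cv2.imwrite('pics/crop1.png',o)
E
```

```text
tape [428.6  99.5  28. ] -y dir -1.2556739824266077 -1.2615593896080226 perp 0.2961262871057308 0.30931599429464574
er [460.5 -22.9  13. ] -1.8378617414592193 -1.796056314154877
pail [ 584.2 -136.4   59. ]
grip [ 522.1 -203.2   54. ] ang x -0.8153030684746957 dist 91.24084075441391 dir -2.319439580310636
grip [ 521.5 -200.8   65. ] ang x -0.8153030684746964 dist 89.92901843611399 dir -2.3425727612239555
grip [ 520.6 -197.5   80. ] ang x -0.8153030684746955 dist 88.22041485683174 dir -2.3752009101573854
tips [630.1 190.2 234. ] [550.9 201.4 234. ] -0.1401485034911755 79.97008595778698
plate [659.2 153.3  12. ]
plate [513.5 172.5  12. ]
plate [540.1 360.3  12. ]
[[237.6 238.7]
 [256.  263.6]
 [311.4 265. ]
 [297.3 154.9]
 [270.3 156. ]]
[[311.1 284.3]]
```

View pics/crop1.png

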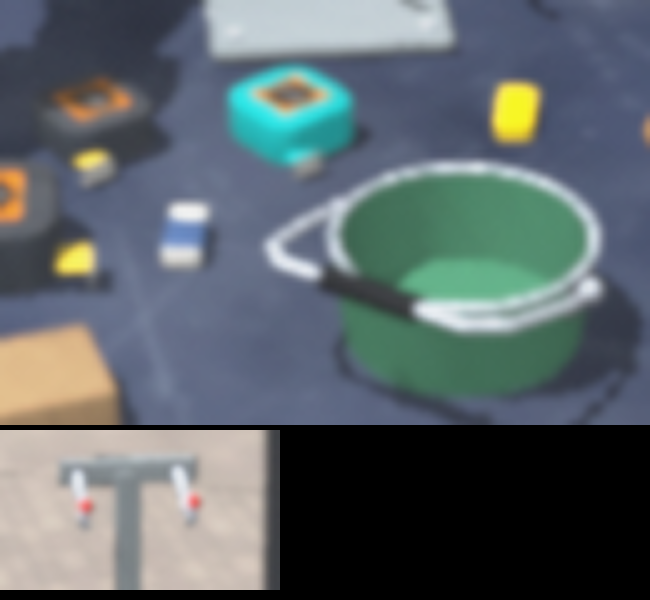

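Crop shows small black tape with plain tab (not turquoise, smaller), white/blue eraser, bail slightly raised with grip at side ≈(294,278.5); red tips at side (271,159),(298,158). Compare both views.

Run:
```python
from h import *
import pickle
from scipy.optimize import least_squares
a,b=pickle.load(open('d0.pkl','rb'))
np.set_printoptions(precision=1,suppress=True)
for n,top,uv,z in [('tape',(428.6,99.5),(238.6,239.7),28),('er',(460.5,-22.9),(256.8,266.7),10),('pail',(584.2,-136.4),(312.8,267.8),59),('t1',(630.1,190.2),(298.3,158),231),('t2',(550.9,201.4),(271.3,159),231)]:
    print(n,at(b,uv,z),np.array(top))
ua=(391,217.3);ub=(293.8,278.4)
s=least_squares(lambda P:np.r_[proj(a,P)[0]-ua,proj(b,P)[0]-ub],[520,-200,65]);print('grip',s.x,s.fun)
# the gripper seen at start: where are tips expected
o=arm.get_obs();Rt=R.from_rotvec(o['tool_rot']).as_matrix();print(Rt);p=o['ee_pos']
for k in (0,155,170):print(k,p+Rt[:,2]*k,proj(b,p+Rt[:,2]*k),proj(a,p+Rt[:,2]*k))
```

```text
tape [430.7  93.   28. ] [428.6  99.5]
er [460.6 -34.4  10. ] [460.5 -22.9]
pail [ 584.1 -150.1   59. ] [ 584.2 -136.4]
t1 [628.3 171.8 231. ] [630.1 190.2]
t2 [550.3 183.8 231. ] [550.9 201.4]
grip [ 521.8 -200.8   69.9] [ 0.1 -0.4 -0.4  0.1]
[[-0.9  0.4 -0. ]
 [ 0.4  0.9 -0. ]
 [-0.  -0.  -1. ]]
0 [277.8 587.4 403.8] [[168.8  79.7]] [[-41.1 352. ]]
155 [277.7 587.1 248.8] [[172.8 123.1]] [[ 11.3 334.5]]
170 [277.7 587.1 233.8] [[173.1 127.1]] [[ 15.5 333.1]]
```

```bash
cat > plan.py <<'E'
import sys,json
from h import *
def plan(x,y,z,th,n=None,start=None):
    """target TCP, tool down, tool y at world angle th (mod pi)"""
    o=arm.get_obs(); p=o['ee_pos']; Q=R.from_rotvec(o['tool_rot'])
    if start: p,Q=start
    best=None
    for t in (th,th+np.pi):
        yv=np.array([np.cos(t),np.sin(t),0]); zv=np.array([0,0,-1.]); T=R.from_matrix(np.c_[np.cross(yv,zv),yv,zv])
        w=(Q.inv()*T).as_rotvec()
        if best is None or np.linalg.norm(w)<np.linalg.norm(best[0]): best=(w,T)
    w,T=best; D=np.array([x,y,z])-p
    n=n or int(max(1,np.ceil(np.linalg.norm(D)/48),np.ceil(np.linalg.norm(w)/.145)))
    rows=[];P=p.copy();C=Q
    for k in range(n):
        d=C.inv().apply(p+D*(k+1)/n-P).round(1); r=(w/n).round(3)
        P=P+C.apply(d); C=C*R.from_rotvec(r)
        rows.append(dict(zip(('dx','dy','dz','rx','ry','rz'),map(float,[*d,*r]))))
    print('t',round(o['t'],2),'at',p.round(1),'op',round(o['opening'],3),'n',n)
    for i in range(0,n,5): print(json.dumps([{k:v for k,v in r.items() if v} for r in rows[i:i+5]]))
    return P,C
if __name__=='__main__':
    s=None
    a=list(map(float,sys.argv[1:]))
    for i in range(0,len(a),4): s=plan(*a[i:i+4],start=s)
E
python3 plan.py 428.6 99.5 280 0.303
```

```text
t 0.1 at [277.8 587.4 403.8] op 1.0 n 11
[{"dx": -31.4, "dy": -34.2, "dz": 11.3, "rz": 0.075}, {"dx": -33.8, "dy": -31.8, "dz": 11.3, "rz": 0.075}, {"dx": -36.1, "dy": -29.1, "dz": 11.3, "rz": 0.075}, {"dx": -38.2, "dy": -26.4, "dz": 11.4, "rz": 0.075}, {"dx": -40.1, "dy": -23.4, "dz": 11.3, "rz": 0.075}]
[{"dx": -41.7, "dy": -20.4, "dz": 11.3, "rz": 0.075}, {"dx": -43.1, "dy": -17.1, "dz": 11.3, "rz": 0.075}, {"dx": -44.3, "dy": -13.9, "dz": 11.3, "rz": 0.075}, {"dx": -45.2, "dy": -10.5, "dz": 11.3, "rz": 0.075}, {"dx": -45.8, "dy": -7.2, "dz": 11.3, "rz": 0.075}]
[{"dx": -46.3, "dy": -3.6, "dz": 11.4, "rz": 0.075}]
```

>>> arm_command([
  {"dx": -31, "dy": -34, "dz": 11, "rz": 0.075},
  {"dx": -34, "dy": -32, "dz": 11, "rz": 0.075},
  {"dx": -36, "dy": -29, "dz": 11, "rz": 0.075},
  {"dx": -38, "dy": -26, "dz": 11, "rz": 0.075},
  {"dx": -40, "dy": -23, "dz": 11, "rz": 0.075},
])

```text
validation failed for argument at $.co...
```

>>> arm_command([
  {"dx": -42, "dy": -20, "dz": 11, "rz": 0.075},
  {"dx": -43, "dy": -17, "dz": 11, "rz": 0.075},
  {"dx": -44, "dy": -14, "dz": 11, "rz": 0.075},
  {"dx": -45, "dy": -10, "dz": 11, "rz": 0.075},
  {"dx": -46, "dy": -7, "dz": 11, "rz": 0.075},
])

```text
validation failed for argument at $.co...
```

>>> arm_command([
  {"dx": -46, "dy": -4, "dz": 11, "rz": 0.075},
  {},
])

```text
validation failed for argument at $.co...
```

Run:
```python
from h import *
from plan import plan
plan(428.6,99.5,230,.303)
a=snap('top','t1.png');b=snap('side','s1.png')
p=arm.get_obs()['ee_pos'];Rt=R.from_rotvec(arm.get_obs()['tool_rot']).as_matrix()
pts=[p+Rt@[0,s*42,160] for s in(-1,1)]+[p+Rt@[0,0,160]]
print(proj(b,pts).round(1),proj(a,pts).round(1))
im=b['image'][170:270,180:300];A=cv2.resize(im,None,fx=5,fy=5,interpolation=cv2.INTER_CUBIC)
o=np.zeros((600,800,3),np.uint8);o[:500,:600]=A
t=cv2.resize(a['image'][205:305,215:315],None,fx=2,fy=2);o[:200,600:]=t
cv2.imwrite('pics/c1.png',o)
```

```text
t 0.1 at [277.8 587.4 403.8] op 1.0 n 12
[{"dx": -28.7, "dy": -31.4, "dz": 14.5, "rz": 0.069}, {"dx": -30.9, "dy": -29.2, "dz": 14.6, "rz": 0.069}, {"dx": -32.8, "dy": -27.2, "dz": 14.5, "rz": 0.069}, {"dx": -34.5, "dy": -24.7, "dz": 14.6, "rz": 0.069}, {"dx": -36.2, "dy": -22.4, "dz": 14.5, "rz": 0.069}]
[{"dx": -37.7, "dy": -19.8, "dz": 14.5, "rz": 0.069}, {"dx": -38.9, "dy": -17.1, "dz": 14.6, "rz": 0.069}, {"dx": -40.0, "dy": -14.4, "dz": 14.5, "rz": 0.069}, {"dx": -40.9, "dy": -11.6, "dz": 14.5, "rz": 0.069}, {"dx": -41.7, "dy": -8.8, "dz": 14.6, "rz": 0.069}]
[{"dx": -42.1, "dy": -5.9, "dz": 14.5, "rz": 0.069}, {"dx": -42.4, "dy": -3.0, "dz": 14.6, "rz": 0.069}]
[[168.  127.8]
 [177.6 121. ]
 [172.9 124.3]] [[ 31.7 343.3]
 [ -6.7 324.8]
 [ 12.5 334. ]]
```

View pics/c1.png

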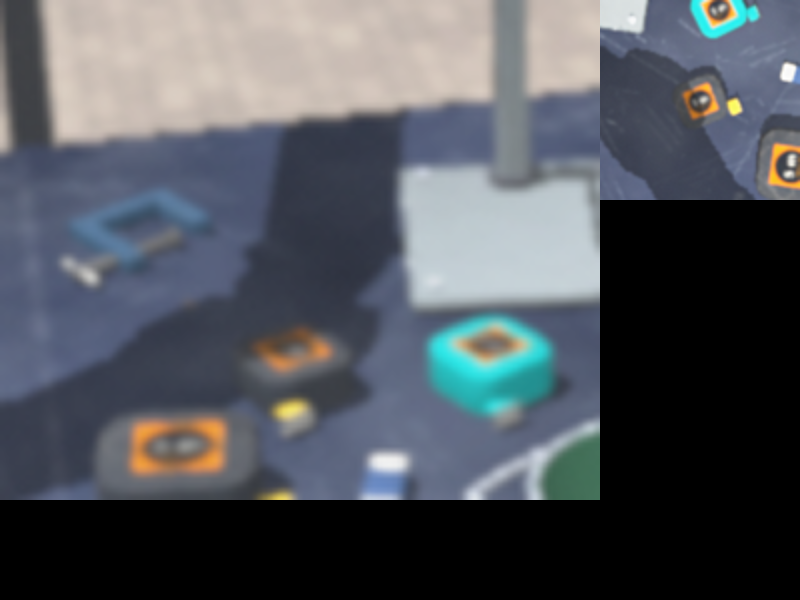

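The picture shows the scene unchanged (the arm call was refused in validation). I'll retry with full rows.

>>> arm_command([
  {"dx": -31, "dy": -34, "dz": 11, "rx": 0, "ry": 0, "rz": 0.075, "claw": -1},
])

```text
t: 0.3
ee_pos: [287.7, 548.5, 394.2]
tool_rot: [-0.791, -3.037, -0.01]
contact_force: [0.2, -0.2, -0.1]
opening: 1.001
finger_force: 0.0
```

>>> arm_command([
  {"dx": -34, "dy": -32, "dz": 11, "rx": 0, "ry": 0, "rz": 0.075, "claw": -1},
  {"dx": -36, "dy": -29, "dz": 11, "rx": 0, "ry": 0, "rz": 0.075, "claw": -1},
  {"dx": -38, "dy": -26, "dz": 11, "rx": 0, "ry": 0, "rz": 0.075, "claw": -1},
  {"dx": -40, "dy": -23, "dz": 11, "rx": 0, "ry": 0, "rz": 0.075, "claw": -1},
  {"dx": -42, "dy": -20, "dz": 11, "rx": 0, "ry": 0, "rz": 0.075, "claw": -1},
])

```text
t: 0.8
ee_pos: [361.0, 320.7, 338.4]
tool_rot: [1.359, 2.832, 0.001]
contact_force: [1.6, -0.5, 0.4]
opening: 0.999
finger_force: 0.0
```

>>> arm_command([
  {"dx": -43, "dy": -17, "dz": 11, "rx": 0, "ry": 0, "rz": 0.075, "claw": -1},
  {"dx": -44, "dy": -14, "dz": 11, "rx": 0, "ry": 0, "rz": 0.075, "claw": -1},
  {"dx": -45, "dy": -10, "dz": 11, "rx": 0, "ry": 0, "rz": 0.075, "claw": -1},
  {"dx": -46, "dy": -7, "dz": 11, "rx": 0, "ry": 0, "rz": 0.075, "claw": -1},
  {"dx": -46, "dy": -4, "dz": 11, "rx": 0, "ry": 0, "rz": 0.075, "claw": -1},
])

```text
t: 1.3
ee_pos: [429.5, 100.0, 283.6]
tool_rot: [1.863, 2.529, 0.002]
contact_force: [0.4, 0.6, 0.1]
opening: 1.003
finger_force: 0.0
```

>>> arm_command([
  {"dx": 0, "dy": 0, "dz": 0, "rx": 0, "ry": 0, "rz": 0, "claw": -1},
])

```text
t: 1.4
ee_pos: [429.6, 95.6, 282.7]
tool_rot: [1.874, 2.521, -0.006]
contact_force: [-0.8, 0.1, 0.7]
opening: 0.998
finger_force: 0.0
```

```bash
sed -i 's/{k:v for k,v in r.items() if v}/r/' plan.py
python3 - <<'E'
from h import *
from plan import plan
plan(428.6,99.5,235,.303)
a=snap('top','t1.png');b=snap('side','s1.png')
p=arm.get_obs()['ee_pos'];Rt=R.from_rotvec(arm.get_obs()['tool_rot']).as_matrix()
pts=[p+Rt@[0,s*42,160] for s in(-1,1)]+[p+Rt@[0,0,160],p]
print(proj(b,pts).round(1),proj(a,pts).round(1))
im=b['image'][130:250,180:300];A=cv2.resize(im,None,fx=4,fy=4,interpolation=cv2.INTER_CUBIC)
o=np.zeros((600,800,3),np.uint8);o[:480,:480]=A
t=cv2.resize(a['image'][205:305,215:315],None,fx=3,fy=3);o[:300,490:790]=t
cv2.imwrite('pics/c2.png',o)
E
```

```text
t 1.4 at [429.6  95.6 282.7] op 0.998 n 1
[{"dx": 4.1, "dy": 0.3, "dz": 47.7, "rx": -0.003, "ry": 0.003, "rz": -0.011}]
[[222.3 212.2]
 [249.3 205.4]
 [235.9 208.8]
 [232.8 155.2]] [[268.3 273.6]
 [257.6 237.9]
 [263.  255.7]
 [259.8 257.5]]
```

View pics/c2.png

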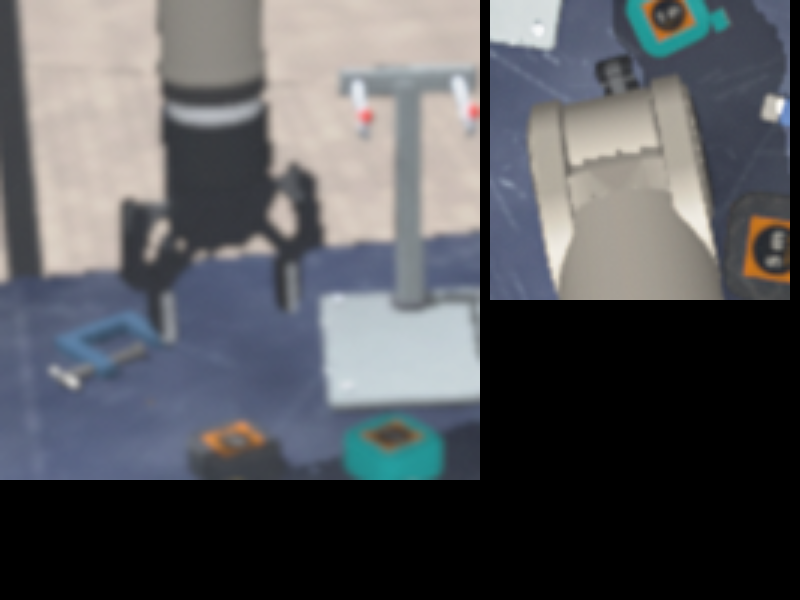

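Side view: fingertips at (221,215) and (252,207), about 2.4 px below where the calibration puts them. That is the same offset as the objects, so the top-view positions hold. Descend and grasp.

>>> arm_command([
  {"dx": 4, "dy": 0, "dz": 36, "rx": -0.003, "ry": 0.003, "rz": -0.011, "claw": -1},
  {"dx": 0, "dy": 0, "dz": 36, "rx": 0, "ry": 0, "rz": 0, "claw": -1},
  {"dx": 0, "dy": 0, "dz": 34, "rx": 0, "ry": 0, "rz": 0, "claw": -1},
  {"dx": 0, "dy": 0, "dz": 0, "rx": 0, "ry": 0, "rz": 0, "claw": -1},
  {"dx": 0, "dy": 0, "dz": 0, "rx": 0, "ry": 0, "rz": 0, "claw": 1},
])

```text
t: 2.0
ee_pos: [428.2, 107.1, 178.0]
tool_rot: [-1.842, -2.543, -0.006]
contact_force: [0.5, 0.1, 1.1]
opening: 0.86
finger_force: 0.0
```

>>> arm_command([
  {"dx": 0, "dy": 0, "dz": 0, "rx": 0, "ry": 0, "rz": 0, "claw": 1},
  {"dx": 0, "dy": 0, "dz": 0, "rx": 0, "ry": 0, "rz": 0, "claw": 1},
  {"dx": 0, "dy": 0, "dz": 0, "rx": 0, "ry": 0, "rz": 0, "claw": 1},
  {"dx": 0, "dy": 0, "dz": 0, "rx": 0, "ry": 0, "rz": 0, "claw": 1},
  {"dx": 0, "dy": 0, "dz": 0, "rx": 0, "ry": 0, "rz": 0, "claw": 1},
])

```text
t: 2.5
ee_pos: [428.9, 106.6, 179.9]
tool_rot: [1.844, 2.543, 0.012]
contact_force: [-2.3, 1.3, 5.3]
opening: 0.654
finger_force: 64.1
```

>>> arm_command([
  {"dx": 0, "dy": 0, "dz": -20, "rx": 0, "ry": 0, "rz": 0, "claw": 1},
  {"dx": 0, "dy": 0, "dz": -40, "rx": 0, "ry": 0, "rz": 0, "claw": 1},
  {"dx": 0, "dy": 0, "dz": -40, "rx": 0, "ry": 0, "rz": 0, "claw": 1},
  {"dx": 0, "dy": 0, "dz": 0, "rx": 0, "ry": 0, "rz": 0, "claw": 1},
])

```text
t: 2.9
ee_pos: [430.6, 106.1, 283.7]
tool_rot: [1.842, 2.538, 0.027]
contact_force: [0.5, 0.1, -1.0]
opening: 0.659
finger_force: 64.8
```

```bash
python3 plan.py 584 -130 278 0.303
```

```text
t 2.9 at [430.6 106.1 283.7] op 0.659 n 6
[{"dx": -45.3, "dy": 12.1, "dz": 0.9, "rx": 0.003, "ry": -0.001, "rz": 0.002}, {"dx": -45.3, "dy": 12.2, "dz": 0.9, "rx": 0.003, "ry": -0.001, "rz": 0.002}, {"dx": -45.3, "dy": 12.3, "dz": 0.9, "rx": 0.003, "ry": -0.001, "rz": 0.002}, {"dx": -45.3, "dy": 12.3, "dz": 1.0, "rx": 0.003, "ry": -0.001, "rz": 0.002}, {"dx": -45.2, "dy": 12.5, "dz": 0.9, "rx": 0.003, "ry": -0.001, "rz": 0.002}]
[{"dx": -45.2, "dy": 12.6, "dz": 1.0, "rx": 0.003, "ry": -0.001, "rz": 0.002}]
```

>>> arm_command([
  {"dx": -25, "dy": 6, "dz": 0, "rx": 0, "ry": 0, "rz": 0, "claw": 1},
  {"dx": -35, "dy": 9, "dz": 0, "rx": 0, "ry": 0, "rz": 0, "claw": 1},
  {"dx": -35, "dy": 9, "dz": 0, "rx": 0, "ry": 0, "rz": 0, "claw": 1},
  {"dx": -35, "dy": 10, "dz": 0, "rx": 0, "ry": 0, "rz": 0, "claw": 1},
  {"dx": -35, "dy": 10, "dz": 0, "rx": 0, "ry": 0, "rz": 0, "claw": 1},
])

```text
t: 3.4
ee_pos: [521.4, -38.7, 277.7]
tool_rot: [-1.845, -2.543, -0.009]
contact_force: [0.4, 0.5, -2.0]
opening: 0.653
finger_force: 64.8
```

>>> arm_command([
  {"dx": -35, "dy": 10, "dz": 0, "rx": 0, "ry": 0, "rz": 0, "claw": 1},
  {"dx": -35, "dy": 10, "dz": 0, "rx": 0, "ry": 0, "rz": 0, "claw": 1},
  {"dx": -25, "dy": 7, "dz": 0, "rx": 0, "ry": 0, "rz": 0, "claw": 1},
  {"dx": -12, "dy": 4, "dz": 0, "rx": 0, "ry": 0, "rz": 0, "claw": 1},
  {"dx": 0, "dy": 0, "dz": 0, "rx": 0, "ry": 0, "rz": 0, "claw": 1},
])

```text
t: 3.9
ee_pos: [583.9, -131.0, 277.3]
tool_rot: [1.848, 2.54, 0.006]
contact_force: [-1.0, 0.0, -1.7]
opening: 0.65
finger_force: 64.7
```

>>> arm_command([
  {"dx": 0, "dy": 0, "dz": 0, "rx": 0, "ry": 0, "rz": 0, "claw": 1},
  {"dx": 0, "dy": 0, "dz": 0, "rx": 0, "ry": 0, "rz": 0, "claw": 1},
])

```text
t: 4.1
ee_pos: [583.1, -127.9, 276.9]
tool_rot: [-1.841, -2.542, -0.008]
contact_force: [-0.3, -0.1, -1.4]
opening: 0.652
finger_force: 64.7
```

```bash
python3 plan.py 584 -130 240 0.303
python3 - <<'E'
from h import *
b=snap('side','s3.png');a=snap('top','t3.png')
o=np.zeros((600,800,3),np.uint8);o[:480,:560]=cv2.resize(b['image'][190:310,240:380],None,fx=4,fy=4,interpolation=cv2.INTER_CUBIC)
o[:240,560:]=cv2.resize(a['image'][150:270,310:430],None,fx=2,fy=2)
cv2.imwrite('pics/c3.png',o)
E
```

```text
t 4.1 at [ 583.1 -127.9  276.9] op 0.652 n 1
[{"dx": -2.5, "dy": 0.1, "dz": 36.9, "rx": 0.003, "ry": -0.005, "rz": 0.014}]
```

View pics/c3.png

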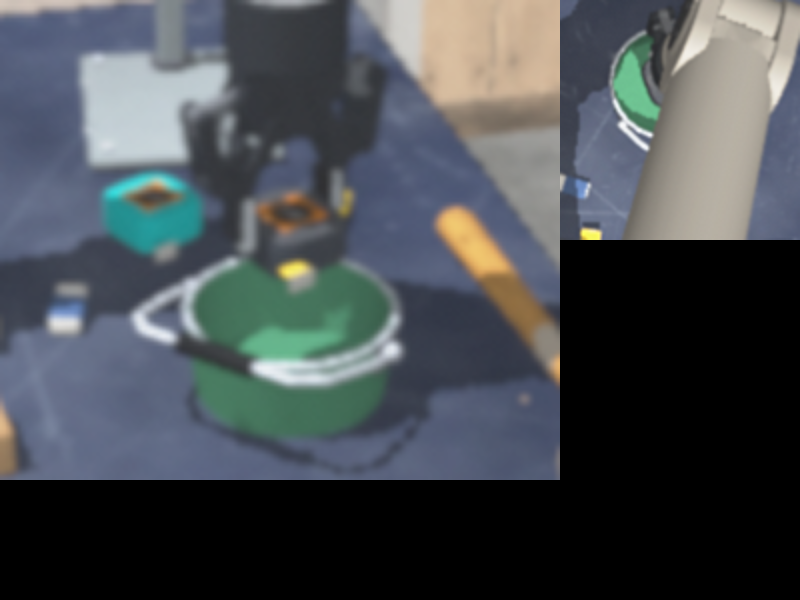

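Tape is held level at crop (295,225), over the mouth (295,305). The bail is still lying low. Lower and release slightly.

>>> arm_command([
  {"dx": -2, "dy": 0, "dz": 25, "rx": 0, "ry": 0, "rz": 0.01, "claw": 1},
  {"dx": 0, "dy": 0, "dz": 25, "rx": 0, "ry": 0, "rz": 0, "claw": 1},
  {"dx": 0, "dy": 0, "dz": 20, "rx": 0, "ry": 0, "rz": 0, "claw": 1},
  {"dx": 0, "dy": 0, "dz": 15, "rx": 0, "ry": 0, "rz": 0, "claw": 1},
  {"dx": 0, "dy": 0, "dz": 3, "rx": 0, "ry": 0, "rz": 0, "claw": 1},
])

```text
t: 4.7
ee_pos: [583.6, -130.4, 187.4]
tool_rot: [-1.855, -2.531, -0.005]
contact_force: [0.8, 0.3, -1.4]
opening: 0.652
finger_force: 64.7
```

>>> arm_command([
  {"dx": 0, "dy": 0, "dz": 2, "rx": 0, "ry": 0, "rz": 0, "claw": 1},
  {"dx": 0, "dy": 0, "dz": 0, "rx": 0, "ry": 0, "rz": 0, "claw": 1},
  {"dx": 0, "dy": 0, "dz": 0, "rx": 0, "ry": 0, "rz": 0, "claw": 1},
])

```text
t: 5.0
ee_pos: [584.9, -131.5, 188.1]
tool_rot: [1.857, 2.532, 0.008]
contact_force: [-0.4, 0.5, -1.5]
opening: 0.656
finger_force: 64.7
```

>>> arm_command([
  {"dx": 0, "dy": 0, "dz": 2, "rx": 0, "ry": 0, "rz": 0, "claw": 1},
  {"dx": 0, "dy": 0, "dz": 0, "rx": 0, "ry": 0, "rz": 0, "claw": 1},
  {"dx": 0, "dy": 0, "dz": 0, "rx": 0, "ry": 0, "rz": 0, "claw": -0.5},
  {"dx": 0, "dy": 0, "dz": 0, "rx": 0, "ry": 0, "rz": 0, "claw": -0.5},
  {"dx": 0, "dy": 0, "dz": 0, "rx": 0, "ry": 0, "rz": 0, "claw": -0.5},
])

```text
t: 5.5
ee_pos: [584.6, -131.5, 185.4]
tool_rot: [-1.858, -2.533, -0.007]
contact_force: [0.7, 0.5, -0.3]
opening: 0.75
finger_force: 0.0
```

>>> arm_command([
  {"dx": 0, "dy": 0, "dz": 0, "rx": 0, "ry": 0, "rz": 0, "claw": -0.5},
  {"dx": 0, "dy": 0, "dz": -20, "rx": 0, "ry": 0, "rz": 0, "claw": -0.5},
  {"dx": 0, "dy": 0, "dz": -40, "rx": 0, "ry": 0, "rz": 0, "claw": -0.5},
  {"dx": 0, "dy": 0, "dz": -40, "rx": 0, "ry": 0, "rz": 0, "claw": -0.5},
  {"dx": 0, "dy": 0, "dz": 0, "rx": 0, "ry": 0, "rz": 0, "claw": -0.5},
])

```text
t: 6.0
ee_pos: [586.5, -133.1, 290.9]
tool_rot: [1.853, 2.525, 0.015]
contact_force: [1.3, -0.2, -0.2]
opening: 0.749
finger_force: 0.0
```

```bash
python3 plan.py 460.5 -22.9 280 -0.23
```

```text
t 6.0 at [ 586.5 -133.1  290.9] op 0.749 n 4
[{"dx": 35.7, "dy": -21.8, "dz": 2.4, "rx": 0.003, "ry": -0.0, "rz": 0.134}, {"dx": 32.5, "dy": -26.4, "dz": 2.4, "rx": 0.003, "ry": -0.0, "rz": 0.134}, {"dx": 28.7, "dy": -30.5, "dz": 2.6, "rx": 0.003, "ry": -0.0, "rz": 0.134}, {"dx": 24.3, "dy": -34.0, "dz": 2.6, "rx": 0.003, "ry": -0.0, "rz": 0.134}]
```

>>> arm_command([
  {"dx": 36, "dy": -22, "dz": 2, "rx": 0.003, "ry": 0, "rz": 0.134, "claw": -0.5},
  {"dx": 32, "dy": -26, "dz": 2, "rx": 0.003, "ry": 0, "rz": 0.134, "claw": -0.5},
  {"dx": 29, "dy": -30, "dz": 3, "rx": 0.003, "ry": 0, "rz": 0.134, "claw": -0.5},
  {"dx": 24, "dy": -34, "dz": 3, "rx": 0.003, "ry": 0, "rz": 0.134, "claw": -0.5},
  {"dx": 0, "dy": 0, "dz": 0, "rx": 0, "ry": 0, "rz": 0, "claw": -0.5},
])

```text
t: 6.5
ee_pos: [454.4, -18.0, 273.9]
tool_rot: [-2.446, -1.946, 0.015]
contact_force: [0.4, -0.8, -0.1]
opening: 0.749
finger_force: 0.0
```

>>> arm_command([
  {"dx": 0, "dy": 0, "dz": 0, "rx": 0, "ry": 0, "rz": 0, "claw": -0.5},
  {"dx": 0, "dy": 0, "dz": 0, "rx": 0, "ry": 0, "rz": 0, "claw": -0.5},
  {"dx": 0, "dy": 0, "dz": 0, "rx": 0, "ry": 0, "rz": 0, "claw": -0.5},
])

```text
t: 6.8
ee_pos: [459.7, -22.9, 276.1]
tool_rot: [-2.458, -1.944, 0.008]
contact_force: [0.3, -1.0, 0.1]
opening: 0.75
finger_force: 0.0
```

```bash
python3 plan.py 460.5 -22.9 180 -0.23
python3 - <<'E'
from h import *
a=snap('top','t4.png')
# eraser & pail interior visible? tape orange in pail
hsv=cv2.cvtColor(a['image'],cv2.COLOR_BGR2HSV)
m=cv2.inRange(hsv,(5,150,120),(20,255,255))[155:230,330:400];v,u=np.nonzero(m);print(len(u),(u.mean()+330,v.mean()+155) if len(u) else '')
if len(u): print(at(a,(u.mean()+330,v.mean()+155),33))
E
```

```text
t 6.8 at [459.7 -22.9 276.1] op 0.75 n 3
[{"dx": 0.0, "dy": 0.5, "dz": 32.0, "rx": -0.003, "ry": -0.0, "rz": -0.001}, {"dx": 0.1, "dy": 0.5, "dz": 32.0, "rx": -0.003, "ry": -0.0, "rz": -0.001}, {"dx": -0.0, "dy": 0.4, "dz": 32.0, "rx": -0.003, "ry": -0.0, "rz": -0.001}]
101 (np.float64(361.950495049505), np.float64(191.4851485148515))
[ 586.10773404 -138.31419766   33.        ]
```

>>> arm_command([
  {"dx": 0, "dy": 1, "dz": 34, "rx": -0.003, "ry": 0, "rz": 0, "claw": -0.5},
  {"dx": 0, "dy": 0, "dz": 33, "rx": -0.003, "ry": 0, "rz": 0, "claw": -0.5},
  {"dx": 0, "dy": 0, "dz": 31, "rx": -0.003, "ry": 0, "rz": 0, "claw": -0.5},
  {"dx": 0, "dy": 0, "dz": 0, "rx": 0, "ry": 0, "rz": 0, "claw": -0.5},
  {"dx": 0, "dy": 0, "dz": 0, "rx": 0, "ry": 0, "rz": 0, "claw": -0.5},
])

```text
t: 7.35
ee_pos: [459.5, -22.6, 177.9]
tool_rot: [-2.463, -1.948, 0.001]
contact_force: [0.8, 0.1, 0.2]
opening: 0.748
finger_force: 0.0
```

>>> arm_command([
  {"dx": 0, "dy": 0, "dz": 0, "rx": 0, "ry": 0, "rz": 0, "claw": 1},
  {"dx": 0, "dy": 0, "dz": 0, "rx": 0, "ry": 0, "rz": 0, "claw": 1},
  {"dx": 0, "dy": 0, "dz": 0, "rx": 0, "ry": 0, "rz": 0, "claw": 1},
  {"dx": 0, "dy": 0, "dz": 0, "rx": 0, "ry": 0, "rz": 0, "claw": 1},
  {"dx": 0, "dy": 0, "dz": 0, "rx": 0, "ry": 0, "rz": 0, "claw": 1},
])

```text
t: 7.85
ee_pos: [459.7, -21.8, 179.1]
tool_rot: [-2.462, -1.95, -0.004]
contact_force: [-1.5, 0.0, 7.5]
opening: 0.204
finger_force: 58.8
```

>>> arm_command([
  {"dx": 0, "dy": 0, "dz": 0, "rx": 0, "ry": 0, "rz": 0, "claw": 1},
  {"dx": 0, "dy": 0, "dz": 0, "rx": 0, "ry": 0, "rz": 0, "claw": 1},
  {"dx": 0, "dy": 0, "dz": 0, "rx": 0, "ry": 0, "rz": 0, "claw": 1},
])

```text
t: 8.15
ee_pos: [459.8, -21.8, 179.1]
tool_rot: [-2.462, -1.95, -0.004]
contact_force: [-0.9, 0.5, 6.9]
opening: 0.211
finger_force: 58.8
```

>>> arm_command([
  {"dx": 0, "dy": 0, "dz": -20, "rx": 0, "ry": 0, "rz": 0, "claw": 1},
  {"dx": 0, "dy": 0, "dz": -45, "rx": 0, "ry": 0, "rz": 0, "claw": 1},
  {"dx": 0, "dy": 0, "dz": -45, "rx": 0, "ry": 0, "rz": 0, "claw": 1},
  {"dx": 0, "dy": 0, "dz": 0, "rx": 0, "ry": 0, "rz": 0, "claw": 1},
  {"dx": 0, "dy": 0, "dz": 0, "rx": 0, "ry": 0, "rz": 0, "claw": 1},
])

```text
t: 8.65
ee_pos: [459.4, -21.7, 289.0]
tool_rot: [-2.461, -1.951, -0.005]
contact_force: [0.9, -0.3, -0.1]
opening: 0.21
finger_force: 59.0
```

```bash
python3 plan.py 586 -138 285 0.17
```

```text
t 8.65 at [459.4 -21.7 289. ] op 0.21 n 4
[{"dx": -21.1, "dy": 37.4, "dz": 1.0, "rx": 0.0, "ry": -0.001, "rz": -0.1}, {"dx": -24.7, "dy": 35.2, "dz": 1.0, "rx": 0.0, "ry": -0.001, "rz": -0.1}, {"dx": -28.1, "dy": 32.5, "dz": 1.0, "rx": 0.0, "ry": -0.001, "rz": -0.1}, {"dx": -31.2, "dy": 29.6, "dz": 1.0, "rx": 0.0, "ry": -0.001, "rz": -0.1}]
```

>>> arm_command([
  {"dx": -21, "dy": 37, "dz": 1, "rx": 0, "ry": -0.001, "rz": -0.1, "claw": 1},
  {"dx": -25, "dy": 35, "dz": 1, "rx": 0, "ry": -0.001, "rz": -0.1, "claw": 1},
  {"dx": -28, "dy": 32, "dz": 1, "rx": 0, "ry": -0.001, "rz": -0.1, "claw": 1},
  {"dx": -31, "dy": 30, "dz": 1, "rx": 0, "ry": -0.001, "rz": -0.1, "claw": 1},
  {"dx": 0, "dy": 0, "dz": 0, "rx": 0, "ry": 0, "rz": 0, "claw": 1},
])

```text
t: 9.15
ee_pos: [586.8, -142.7, 282.0]
tool_rot: [2.028, 2.394, -0.009]
contact_force: [0.5, -0.7, -0.4]
opening: 0.206
finger_force: 59.0
```

>>> arm_command([
  {"dx": 0, "dy": 0, "dz": 0, "rx": 0, "ry": 0, "rz": 0, "claw": 1},
  {"dx": 0, "dy": 0, "dz": 0, "rx": 0, "ry": 0, "rz": 0, "claw": 1},
  {"dx": 0, "dy": 0, "dz": 0, "rx": 0, "ry": 0, "rz": 0, "claw": 1},
])

```text
t: 9.45
ee_pos: [584.2, -136.7, 282.9]
tool_rot: [-2.024, -2.401, 0.005]
contact_force: [-0.5, -0.4, -0.3]
opening: 0.211
finger_force: 59.0
```

```bash
python3 plan.py 586 -138 215 0.17
```

```text
t 9.45 at [ 584.2 -136.7  282.9] op 0.211 n 2
[{"dx": -0.8, "dy": 0.9, "dz": 33.9, "rx": -0.002, "ry": 0.0, "rz": 0.0}, {"dx": -0.8, "dy": 0.8, "dz": 34.0, "rx": -0.002, "ry": 0.0, "rz": 0.0}]
```

>>> arm_command([
  {"dx": -1, "dy": 1, "dz": 30, "rx": 0, "ry": 0, "rz": 0, "claw": 1},
  {"dx": 0, "dy": 0, "dz": 25, "rx": 0, "ry": 0, "rz": 0, "claw": 1},
  {"dx": 0, "dy": 0, "dz": 13, "rx": 0, "ry": 0, "rz": 0, "claw": 1},
  {"dx": 0, "dy": 0, "dz": 0, "rx": 0, "ry": 0, "rz": 0, "claw": 1},
  {"dx": 0, "dy": 0, "dz": 0, "rx": 0, "ry": 0, "rz": 0, "claw": 1},
])

```text
t: 9.95
ee_pos: [586.2, -138.8, 216.3]
tool_rot: [2.025, 2.4, -0.004]
contact_force: [-0.1, 0.1, 0.7]
opening: 0.207
finger_force: 59.0
```

>>> arm_command([
  {"dx": 0, "dy": 0, "dz": 2, "rx": 0, "ry": 0, "rz": 0, "claw": 1},
  {"dx": 0, "dy": 0, "dz": 1, "rx": 0, "ry": 0, "rz": 0, "claw": 1},
  {"dx": 0, "dy": 0, "dz": 0, "rx": 0, "ry": 0, "rz": 0, "claw": 1},
  {"dx": 0, "dy": 0, "dz": 0, "rx": 0, "ry": 0, "rz": 0, "claw": 1},
])

```text
t: 10.35
ee_pos: [586.2, -139.1, 212.9]
tool_rot: [2.025, 2.4, -0.004]
contact_force: [-0.6, 0.3, -0.1]
opening: 0.21
finger_force: 59.0
```

>>> arm_command([
  {"dx": 0, "dy": 0, "dz": 0, "rx": 0, "ry": 0, "rz": 0, "claw": 0.2},
  {"dx": 0, "dy": 0, "dz": 0, "rx": 0, "ry": 0, "rz": 0, "claw": 0.2},
  {"dx": 0, "dy": 0, "dz": 0, "rx": 0, "ry": 0, "rz": 0, "claw": 0.2},
  {"dx": 0, "dy": 0, "dz": 0, "rx": 0, "ry": 0, "rz": 0, "claw": 0.2},
  {"dx": 0, "dy": 0, "dz": -15, "rx": 0, "ry": 0, "rz": 0, "claw": 0.2},
])

```text
t: 10.85
ee_pos: [585.1, -138.6, 226.3]
tool_rot: [-2.024, -2.399, 0.008]
contact_force: [0.5, 0.3, -1.5]
opening: 0.398
finger_force: 0.0
```

>>> arm_command([
  {"dx": 0, "dy": 0, "dz": -40, "rx": 0, "ry": 0, "rz": -0.14, "claw": 0.2},
  {"dx": 0, "dy": 0, "dz": -40, "rx": 0, "ry": 0, "rz": -0.14, "claw": 0.2},
  {"dx": 0, "dy": 0, "dz": 0, "rx": 0, "ry": 0, "rz": -0.14, "claw": 0.2},
  {"dx": 0, "dy": 0, "dz": 0, "rx": 0, "ry": 0, "rz": -0.14, "claw": 0.2},
])

```text
t: 11.25
ee_pos: [586.7, -139.3, 310.8]
tool_rot: [1.274, 2.867, -0.003]
contact_force: [-0.5, 0.4, 0.6]
opening: 0.405
finger_force: 0.0
```

```bash
python3 plan.py 480 -238 290 0.756
```

```text
t 11.25 at [ 586.7 -139.3  310.8] op 0.405 n 4
[{"dx": -0.4, "dy": -36.3, "dz": 5.2, "rx": 0.0, "ry": 0.001, "rz": -0.005}, {"dx": -0.2, "dy": -36.4, "dz": 5.2, "rx": 0.0, "ry": 0.001, "rz": -0.005}, {"dx": -0.1, "dy": -36.3, "dz": 5.1, "rx": 0.0, "ry": 0.001, "rz": -0.005}, {"dx": 0.2, "dy": -36.4, "dz": 5.2, "rx": 0.0, "ry": 0.001, "rz": -0.005}]
```

>>> arm_command([
  {"dx": 0, "dy": -36, "dz": 5, "rx": 0, "ry": 0.001, "rz": -0.005, "claw": 0.2},
  {"dx": 0, "dy": -36, "dz": 5, "rx": 0, "ry": 0.001, "rz": -0.005, "claw": 0.2},
  {"dx": 0, "dy": -36, "dz": 5, "rx": 0, "ry": 0.001, "rz": -0.005, "claw": 0.2},
  {"dx": 0, "dy": -36, "dz": 5, "rx": 0, "ry": 0.001, "rz": -0.005, "claw": 0.2},
  {"dx": 0, "dy": 0, "dz": 0, "rx": 0, "ry": 0, "rz": 0, "claw": 0.2},
])

```text
t: 11.75
ee_pos: [474.8, -240.0, 288.6]
tool_rot: [-1.266, -2.869, 0.006]
contact_force: [-0.0, -0.4, 0.9]
opening: 0.401
finger_force: 0.0
```

>>> arm_command([
  {"dx": 0, "dy": 0, "dz": 0, "rx": 0, "ry": 0, "rz": 0, "claw": 0.2},
  {"dx": 0, "dy": 0, "dz": 0, "rx": 0, "ry": 0, "rz": 0, "claw": 0.2},
])

```text
t: 11.95
ee_pos: [480.5, -234.9, 288.8]
tool_rot: [-1.252, -2.879, 0.001]
contact_force: [0.4, 0.5, -0.1]
opening: 0.405
finger_force: 0.0
```

Run:
```python
from h import *
b=snap('side','s5.png');a=snap('top','t5.png')
o=np.zeros((560,800,3),np.uint8);o[:480,:480]=cv2.resize(b['image'][190:310,250:370],None,fx=4,fy=4,interpolation=cv2.INTER_CUBIC)
o[:320,480:]=cv2.resize(a['image'][150:250,325:425],None,fx=3.2,fy=3.2,interpolation=cv2.INTER_CUBIC)
cv2.imwrite('pics/c5.png',o)
ob=arm.get_obs();p=ob['ee_pos'];Rt=R.from_rotvec(ob['tool_rot']).as_matrix();print(ob['t'],p)
print(proj(b,[p+Rt@[0,s*17,168] for s in(-1,1)]))
```

```text
12.05 [ 480.64472936 -234.59029147  288.4394392 ]
[[274.63814884 273.74871233]
 [283.17140531 266.95885222]]
```

View pics/c5.png

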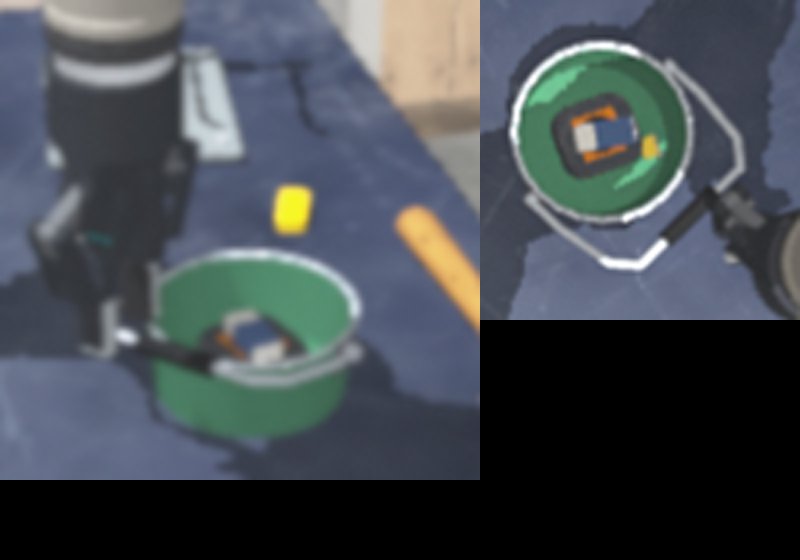

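Picture: tape flat in the pail with the eraser on it (top crop (605,135)); the grip at side (293,278) is unmoved. Now move over the grip with a narrowed gap.

```bash
python3 plan.py 520.5 -197.5 288 0.756
```

```text
t 12.05 at [ 480.6 -234.6  288.4] op 0.4 n 2
[{"dx": -0.1, "dy": 27.2, "dz": 0.2, "rx": -0.001, "ry": -0.001, "rz": -0.002}, {"dx": -0.1, "dy": 27.2, "dz": 0.2, "rx": -0.001, "ry": -0.001, "rz": -0.002}]
```

>>> arm_command([
  {"dx": 0, "dy": 20, "dz": 0, "rx": 0, "ry": 0, "rz": 0, "claw": 0.45},
  {"dx": 0, "dy": 20, "dz": 0, "rx": 0, "ry": 0, "rz": 0, "claw": 0.45},
  {"dx": 0, "dy": 14, "dz": 0, "rx": 0, "ry": 0, "rz": -0.003, "claw": 0.45},
  {"dx": 0, "dy": 0, "dz": 0, "rx": 0, "ry": 0, "rz": 0, "claw": 0.45},
  {"dx": 0, "dy": 0, "dz": 0, "rx": 0, "ry": 0, "rz": 0, "claw": 0.45},
])

```text
t: 12.55
ee_pos: [518.9, -198.7, 287.7]
tool_rot: [-1.247, -2.879, 0.003]
contact_force: [-0.5, -0.6, -0.2]
opening: 0.271
finger_force: 0.0
```

```bash
python3 plan.py 520.5 -197.5 234 0.756; python3 -c "
from h import *
o=arm.get_obs();p=o['ee_pos'];Rt=R.from_rotvec(o['tool_rot']).as_matrix()
import pickle;a,b=pickle.load(open('d0.pkl','rb'))
print(proj(b,[p+Rt@[0,s*12,171] for s in(-1,1)]))"
```

```text
t 12.55 at [ 518.9 -198.7  287.7] op 0.271 n 2
[{"dx": -0.2, "dy": 1.1, "dz": 26.8, "rx": -0.002, "ry": -0.002, "rz": -0.001}, {"dx": -0.1, "dy": 1.0, "dz": 26.9, "rx": -0.002, "ry": -0.002, "rz": -0.001}]
[[288.70638836 263.79244144]
 [294.33746446 259.28439006]]
```

>>> arm_command([
  {"dx": 0, "dy": 2, "dz": 20, "rx": -0.002, "ry": -0.002, "rz": 0, "claw": 0.45},
  {"dx": 0, "dy": 0, "dz": 15, "rx": -0.002, "ry": -0.002, "rz": 0, "claw": 0.45},
  {"dx": 0, "dy": 0, "dz": 5, "rx": 0, "ry": 0, "rz": 0, "claw": 0.45},
  {"dx": 0, "dy": 0, "dz": 0, "rx": 0, "ry": 0, "rz": 0, "claw": 0.45},
])

```text
t: 12.95
ee_pos: [519.5, -198.1, 247.3]
tool_rot: [-1.252, -2.881, -0.0]
contact_force: [-0.6, 1.5, -0.1]
opening: 0.277
finger_force: 0.0
```

>>> arm_command([
  {"dx": 0, "dy": 0, "dz": 5, "rx": 0, "ry": 0, "rz": 0, "claw": 0.45},
  {"dx": 0, "dy": 0, "dz": 5, "rx": 0, "ry": 0, "rz": 0, "claw": 0.45},
  {"dx": 0, "dy": 0, "dz": 4, "rx": 0, "ry": 0, "rz": 0, "claw": 0.45},
  {"dx": 0, "dy": 0, "dz": 0, "rx": 0, "ry": 0, "rz": 0, "claw": 0.45},
  {"dx": 0, "dy": 0, "dz": 0, "rx": 0, "ry": 0, "rz": 0, "claw": 0.45},
])

```text
t: 13.45
ee_pos: [520.4, -197.4, 233.8]
tool_rot: [1.25, 2.881, 0.001]
contact_force: [-0.2, 0.6, 0.5]
opening: 0.275
finger_force: 0.0
```

Run:
```python
from h import *
b=snap('side','s6.png');a=snap('top','t6.png');print(arm.get_obs()['ee_pos'],arm.get_obs()['contact_force'])
o=np.zeros((480,800,3),np.uint8);o[:480,:480]=cv2.resize(b['image'][220:300,260:340],None,fx=6,fy=6,interpolation=cv2.INTER_CUBIC)
o[:320,480:]=cv2.resize(a['image'][160:240,340:420],None,fx=4,fy=4,interpolation=cv2.INTER_CUBIC)
cv2.imwrite('pics/c6.png',o)
```

```text
[ 520.52916357 -197.47865019  234.02520233] [ 0.55123264 -0.47900621 -0.36133982]
```

View pics/c6.png

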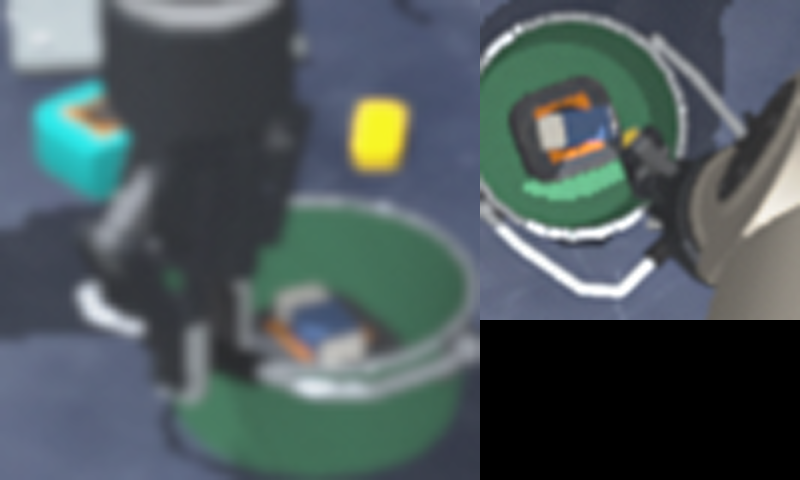

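Bar passes between the fingers (outer tip (195,398), inner tip (247,345) in the crop). Swing along the arc.

>>> arm_command([
  {"dx": 0, "dy": 3, "dz": 0, "rx": 0, "ry": 0, "rz": 0, "claw": 0.45},
  {"dx": 0, "dy": 4, "dz": -3, "rx": 0, "ry": 0, "rz": 0, "claw": 0.45},
  {"dx": 0, "dy": 2, "dz": -5, "rx": 0, "ry": 0, "rz": 0, "claw": 0.45},
  {"dx": 0, "dy": 3, "dz": -5, "rx": 0, "ry": 0, "rz": 0, "claw": 0.45},
  {"dx": 0, "dy": 3, "dz": -5, "rx": 0, "ry": 0, "rz": 0, "claw": 0.45},
])

```text
t: 14.05
ee_pos: [530.9, -187.8, 252.4]
tool_rot: [1.251, 2.881, -0.0]
contact_force: [-3.0, -2.2, 1.9]
opening: 0.273
finger_force: 2.1
```

>>> arm_command([
  {"dx": 0, "dy": 3, "dz": -5, "rx": 0, "ry": 0, "rz": 0, "claw": 0.45},
  {"dx": 0, "dy": 3.5, "dz": -5, "rx": 0, "ry": 0, "rz": 0, "claw": 0.45},
  {"dx": 0, "dy": 3.5, "dz": -5, "rx": 0, "ry": 0, "rz": 0, "claw": 0.45},
  {"dx": 0, "dy": 4, "dz": -4, "rx": 0, "ry": 0, "rz": 0, "claw": 0.45},
  {"dx": 0, "dy": 4, "dz": -4, "rx": 0, "ry": 0, "rz": 0, "claw": 0.45},
])

```text
t: 14.55
ee_pos: [544.5, -175.2, 275.6]
tool_rot: [1.25, 2.88, 0.0]
contact_force: [-5.0, -3.6, 4.1]
opening: 0.275
finger_force: 2.9
```

>>> arm_command([
  {"dx": 0, "dy": 5, "dz": -4, "rx": 0, "ry": 0, "rz": 0, "claw": 0.45},
  {"dx": 0, "dy": 5, "dz": -4, "rx": 0, "ry": 0, "rz": 0, "claw": 0.45},
  {"dx": 0, "dy": 5, "dz": -3, "rx": 0, "ry": 0, "rz": 0, "claw": 0.45},
  {"dx": 0, "dy": 5, "dz": -3, "rx": 0, "ry": 0, "rz": 0, "claw": 0.45},
  {"dx": 0, "dy": 0, "dz": 0, "rx": 0, "ry": 0, "rz": 0, "claw": 0.45},
])

```text
t: 15.05
ee_pos: [560.4, -159.6, 289.4]
tool_rot: [1.246, 2.88, 0.004]
contact_force: [0.6, 0.1, -0.4]
opening: 0.269
finger_force: 0.0
```

Run:
```python
from h import *
o=arm.get_obs();p=o['ee_pos'];d=(p-[584.2,-136.4,49])[:2]
u=np.array([.728,.686]);print(o['t'],p,o['contact_force'],'pail-frame y',d@u,'x',d@[.686,-.728],'tip-bar z',p[2]-157-49)
b=snap('side','s7.png');g=cv2.inRange(b['image'],(0,0,200),(1,1,255))
```

```text
15.05 [ 560.39178163 -159.60264879  289.36095993] [ 0.63038825  0.05818737 -0.37626898] pail-frame y -33.2494000415725 x 0.5590905182565471 tip-bar z 83.36095992726939
```

```bash
cat > bail.py <<'E'
from h import *
def green(b):
    hsv=cv2.cvtColor(b['image'],cv2.COLOR_BGR2HSV); m=cv2.inRange(hsv,(60,80,40),(80,255,255)); v,u=np.nonzero(m); return len(u),u.min(),u.max(),v.min(),v.max()
def score(b,c=(584.2,-136.4),ax=-.815,off=(.9,2.4),th=None,ret=False):
    X=np.array([np.cos(ax),np.sin(ax),0]);Y=np.array([-X[1],X[0],0]);Z=np.array([0,0,1.])
    C=np.array([*c,49.]);res=[]
    for t in np.arange(.1,2.7,.05) if th is None else th:
        D=-np.cos(t)*Y+np.sin(t)*Z
        s=np.linspace(0,1,15)[1:]
        pts=[C+sg*X*(74-22*k)+D*92*k for sg in(-1,1) for k in s]+[C+sg*X*k+D*92 for sg in(-1,1) for k in np.linspace(31,50,8)]
        uv=proj(b,pts)+off
        sat=cv2.remap(b['image'].min(2),uv[:,0].astype('f4'),uv[:,1].astype('f4'),cv2.INTER_LINEAR).ravel()
        res.append((float(np.median(sat)),float((sat>140).mean().round(2)),round(float(t),2)))
    return sorted(res,key=lambda r:-r[1])[:5]
E
python3 - <<'E'
from bail import *
b=snap('side','s7.png');print(score(b),green(b))
for f in('s5','s6'):
    im=cv2.imread(f'pics/{f}.png');d=dict(b,image=im);print(f,score(d),green(d))
a=snap('top','t7.png');print('top',score(a,off=(0,0)),green(a),green(dict(a,image=cv2.imread('pics/t5.png'))))
E
```

```text
[(126.0, 0.43, 1.15), (117.0, 0.3, 1.1), (71.5, 0.2, 0.45), (118.5, 0.2, 1.2), (69.0, 0.18, 0.4)] (1142, np.int64(290), np.int64(337), np.int64(253), np.int64(296))
s5 [(129.0, 0.36, 0.3), (84.0, 0.23, 1.15), (118.0, 0.16, 0.25), (112.0, 0.14, 0.4), (84.0, 0.14, 1.1)] (1193, np.int64(288), np.int64(336), np.int64(256), np.int64(298))
s6 [(139.0, 0.5, 0.3), (130.0, 0.3, 0.25), (118.0, 0.23, 0.35), (109.0, 0.16, 0.4), (85.0, 0.11, 0.45)] (923, np.int64(288), np.int64(336), np.int64(255), np.int64(299))
top [(167.0, 0.66, 1.1), (179.5, 0.64, 1.05), (151.0, 0.55, 1.0), (150.0, 0.52, 1.15), (139.5, 0.5, 0.95)] (973, np.int64(283), np.int64(382), np.int64(163), np.int64(213)) (1402, np.int64(337), np.int64(388), np.int64(166), np.int64(216))
```

>>> arm_command([
  {"dx": 0, "dy": 5, "dz": -2, "rx": 0, "ry": 0, "rz": 0, "claw": 0.45},
  {"dx": 0, "dy": 5, "dz": -2, "rx": 0, "ry": 0, "rz": 0, "claw": 0.45},
  {"dx": 0, "dy": 6, "dz": -2, "rx": 0, "ry": 0, "rz": 0, "claw": 0.45},
  {"dx": 0, "dy": 6, "dz": -1, "rx": 0, "ry": 0, "rz": 0, "claw": 0.45},
  {"dx": 0, "dy": 6, "dz": -1, "rx": 0, "ry": 0, "rz": 0, "claw": 0.45},
])

```text
t: 15.7
ee_pos: [580.0, -141.6, 297.1]
tool_rot: [1.249, 2.88, 0.002]
contact_force: [-0.8, -0.4, 0.5]
opening: 0.275
finger_force: 0.3
```

>>> arm_command([
  {"dx": 0, "dy": 6, "dz": -1, "rx": 0, "ry": 0, "rz": 0, "claw": 0.45},
  {"dx": 0, "dy": 4, "dz": 0, "rx": 0, "ry": 0, "rz": 0, "claw": 0.45},
  {"dx": 0, "dy": 0, "dz": 0, "rx": 0, "ry": 0, "rz": 0, "claw": 0.45},
  {"dx": 0, "dy": 0, "dz": 0, "rx": 0, "ry": 0, "rz": 0, "claw": 0.45},
])

```text
t: 16.1
ee_pos: [586.8, -135.1, 297.8]
tool_rot: [1.25, 2.881, 0.001]
contact_force: [-0.5, 0.2, 0.4]
opening: 0.274
finger_force: 0.0
```

Run:
```python
from bail import *
b=snap('side','s8.png');print(score(b),green(b))
a=snap('top','t8.png');print('top',score(a,off=(0,0)))
# joint fit with pail shift
best=[]
for s in range(-2,9,2):
  for t in np.arange(1.2,1.9,.05):
    c=(584.2+.728*s,-136.4+.686*s); best.append((score(b,c,th=[t])[0][1]+score(a,c,off=(0,0),th=[t])[0][1],s,round(t,2)))
print(sorted(best)[-5:])
o=arm.get_obs();p=o['ee_pos'];d=(p-[584.2,-136.4,49])[:2]
print(o['t'],p,o['contact_force'],'y',d@[.728,.686],'x',d@[.686,-.728],p[2]-155)
```

```text
[(141.5, 0.5, 1.65), (136.0, 0.48, 1.6), (132.5, 0.43, 1.7), (124.5, 0.36, 1.55), (72.0, 0.3, 0.45)] (1257, np.int64(290), np.int64(337), np.int64(254), np.int64(296))
top [(222.0, 0.91, 1.55), (151.5, 0.77, 1.15), (152.5, 0.68, 1.1), (148.5, 0.66, 1.2), (146.0, 0.64, 0.1)]
[(1.25, 4, np.float64(1.55)), (1.27, -2, np.float64(1.6)), (1.27, 0, np.float64(1.55)), (1.27, 2, np.float64(1.55)), (1.3, 8, np.float64(1.5))]
16.2 [ 586.57649843 -135.40360312  297.86004619] [ 0.71132587 -0.20518    -1.0552629 ] y 2.4136191179530724 x 0.9049009969576838 142.86004618938085
```

Bail ≈1.55–1.6 rad: upright. Close on the grip and lift.

>>> arm_command([
  {"dx": 0, "dy": 0, "dz": 2, "rx": 0, "ry": 0, "rz": 0, "claw": 0.45},
  {"dx": 0, "dy": 0, "dz": 0, "rx": 0, "ry": 0, "rz": 0, "claw": 1},
  {"dx": 0, "dy": 0, "dz": 0, "rx": 0, "ry": 0, "rz": 0, "claw": 1},
  {"dx": 0, "dy": 0, "dz": 0, "rx": 0, "ry": 0, "rz": 0, "claw": 1},
  {"dx": 0, "dy": 0, "dz": 0, "rx": 0, "ry": 0, "rz": 0, "claw": 1},
])

```text
t: 16.7
ee_pos: [586.6, -135.4, 295.8]
tool_rot: [1.25, 2.881, 0.001]
contact_force: [-0.6, -1.0, -0.1]
opening: 0.141
finger_force: 58.3
```

>>> arm_command([
  {"dx": 0, "dy": 0, "dz": -5, "rx": 0, "ry": 0, "rz": 0, "claw": 1},
  {"dx": 0, "dy": 0, "dz": -10, "rx": 0, "ry": 0, "rz": 0, "claw": 1},
  {"dx": 0, "dy": 0, "dz": -10, "rx": 0, "ry": 0, "rz": 0, "claw": 1},
  {"dx": 0, "dy": 0, "dz": -10, "rx": 0, "ry": 0, "rz": 0, "claw": 1},
  {"dx": 0, "dy": 0, "dz": -10, "rx": 0, "ry": 0, "rz": 0, "claw": 1},
])

```text
t: 17.2
ee_pos: [586.7, -135.3, 342.1]
tool_rot: [1.25, 2.88, 0.002]
contact_force: [-0.6, -0.3, -5.4]
opening: 0.144
finger_force: 58.5
```

```bash
python3 -c "
from plan import plan
import plan as P
s=plan(573.8,73.4,403,1.433,n=10)"
```

```text
t 17.2 at [ 586.7 -135.3  342.1] op 0.144 n 10
[{"dx": 16.1, "dy": 13.3, "dz": -6.1, "rx": 0.0, "ry": 0.0, "rz": -0.068}, {"dx": 15.2, "dy": 14.4, "dz": -6.1, "rx": 0.0, "ry": 0.0, "rz": -0.068}, {"dx": 14.1, "dy": 15.4, "dz": -6.1, "rx": 0.0, "ry": 0.0, "rz": -0.068}, {"dx": 13.1, "dy": 16.3, "dz": -6.1, "rx": 0.0, "ry": 0.0, "rz": -0.068}, {"dx": 12.0, "dy": 17.2, "dz": -6.0, "rx": 0.0, "ry": 0.0, "rz": -0.068}]
[{"dx": 10.7, "dy": 17.9, "dz": -6.1, "rx": 0.0, "ry": 0.0, "rz": -0.068}, {"dx": 9.5, "dy": 18.6, "dz": -6.1, "rx": 0.0, "ry": 0.0, "rz": -0.068}, {"dx": 8.2, "dy": 19.3, "dz": -6.1, "rx": 0.0, "ry": 0.0, "rz": -0.068}, {"dx": 6.9, "dy": 19.7, "dz": -6.1, "rx": 0.0, "ry": 0.0, "rz": -0.068}, {"dx": 5.6, "dy": 20.2, "dz": -6.1, "rx": 0.0, "ry": 0.0, "rz": -0.068}]
```

>>> arm_command([
  {"dx": 8, "dy": 7, "dz": -6, "rx": 0, "ry": 0, "rz": -0.034, "claw": 1},
  {"dx": 16, "dy": 14, "dz": -6, "rx": 0, "ry": 0, "rz": -0.068, "claw": 1},
  {"dx": 15, "dy": 15, "dz": -6, "rx": 0, "ry": 0, "rz": -0.068, "claw": 1},
  {"dx": 14, "dy": 16, "dz": -6, "rx": 0, "ry": 0, "rz": -0.068, "claw": 1},
  {"dx": 13, "dy": 16, "dz": -6, "rx": 0, "ry": 0, "rz": -0.068, "claw": 1},
])

```text
t: 17.7
ee_pos: [579.5, -37.3, 371.3]
tool_rot: [0.784, 3.041, 0.002]
contact_force: [0.5, 0.3, -5.9]
opening: 0.139
finger_force: 58.5
```

>>> arm_command([
  {"dx": 12, "dy": 17, "dz": -6, "rx": 0, "ry": 0, "rz": -0.068, "claw": 1},
  {"dx": 10, "dy": 18, "dz": -6, "rx": 0, "ry": 0, "rz": -0.068, "claw": 1},
  {"dx": 9, "dy": 18, "dz": -6, "rx": 0, "ry": 0, "rz": -0.068, "claw": 1},
  {"dx": 8, "dy": 19, "dz": -6, "rx": 0, "ry": 0, "rz": -0.068, "claw": 1},
  {"dx": 7, "dy": 20, "dz": -6, "rx": 0, "ry": 0, "rz": -0.068, "claw": 1},
])

```text
t: 18.2
ee_pos: [570.5, 63.8, 401.5]
tool_rot: [0.263, 3.129, 0.0]
contact_force: [1.0, -1.0, -5.9]
opening: 0.142
finger_force: 58.4
```

>>> arm_command([
  {"dx": 3, "dy": 10, "dz": -1, "rx": 0, "ry": 0, "rz": -0.034, "claw": 1},
  {"dx": 0, "dy": 0, "dz": 0, "rx": 0, "ry": 0, "rz": 0, "claw": 1},
  {"dx": 0, "dy": 0, "dz": 0, "rx": 0, "ry": 0, "rz": 0, "claw": 1},
  {"dx": 0, "dy": 0, "dz": 0, "rx": 0, "ry": 0, "rz": 0, "claw": 1},
])

```text
t: 18.6
ee_pos: [569.5, 70.9, 401.6]
tool_rot: [0.222, 3.133, -0.002]
contact_force: [-0.2, -0.7, -6.0]
opening: 0.138
finger_force: 58.5
```

```bash
python3 -c "
from plan import plan
plan(592.9,212,403,1.433,n=8)
from h import *
snap('side','s9.png');snap('top','t9.png')"
```

```text
t 18.6 at [569.5  70.9 401.6] op 0.138 n 8
[{"dx": -0.4, "dy": 17.9, "dz": -0.2, "rx": -0.0, "ry": 0.0, "rz": -0.0}, {"dx": -0.4, "dy": 17.8, "dz": -0.2, "rx": -0.0, "ry": 0.0, "rz": -0.0}, {"dx": -0.4, "dy": 17.9, "dz": -0.2, "rx": -0.0, "ry": 0.0, "rz": -0.0}, {"dx": -0.4, "dy": 17.9, "dz": -0.2, "rx": -0.0, "ry": 0.0, "rz": -0.0}, {"dx": -0.4, "dy": 17.9, "dz": -0.2, "rx": -0.0, "ry": 0.0, "rz": -0.0}]
[{"dx": -0.4, "dy": 17.8, "dz": -0.2, "rx": -0.0, "ry": 0.0, "rz": -0.0}, {"dx": -0.5, "dy": 17.9, "dz": -0.2, "rx": -0.0, "ry": 0.0, "rz": -0.0}, {"dx": -0.4, "dy": 17.9, "dz": -0.2, "rx": -0.0, "ry": 0.0, "rz": -0.0}]
```

>>> arm_command([
  {"dx": -1, "dy": 9, "dz": -3, "rx": 0, "ry": 0, "rz": 0, "claw": 1},
  {"dx": -1, "dy": 18, "dz": 0, "rx": 0, "ry": 0, "rz": 0, "claw": 1},
  {"dx": 0, "dy": 18, "dz": 0, "rx": 0, "ry": 0, "rz": 0, "claw": 1},
  {"dx": -1, "dy": 18, "dz": 0, "rx": 0, "ry": 0, "rz": 0, "claw": 1},
  {"dx": 0, "dy": 18, "dz": 0, "rx": 0, "ry": 0, "rz": 0, "claw": 1},
])

```text
t: 19.2
ee_pos: [583.8, 155.3, 404.8]
tool_rot: [0.214, 3.133, 0.001]
contact_force: [0.2, 0.3, -5.4]
opening: 0.141
finger_force: 58.5
```

>>> arm_command([
  {"dx": -1, "dy": 18, "dz": 0, "rx": 0, "ry": 0, "rz": 0, "claw": 1},
  {"dx": 0, "dy": 18, "dz": 0, "rx": 0, "ry": 0, "rz": 0, "claw": 1},
  {"dx": 0, "dy": 18, "dz": 0, "rx": 0, "ry": 0, "rz": 0, "claw": 1},
  {"dx": 0, "dy": 14, "dz": 0, "rx": 0, "ry": 0, "rz": 0, "claw": 1},
  {"dx": 0, "dy": 7, "dz": 0, "rx": 0, "ry": 0, "rz": 0, "claw": 1},
])

```text
t: 19.7
ee_pos: [594.9, 229.1, 404.9]
tool_rot: [0.214, 3.133, 0.002]
contact_force: [0.2, 0.7, -6.1]
opening: 0.14
finger_force: 58.5
```

>>> arm_command([
  {"dx": 0, "dy": 0, "dz": 0, "rx": 0, "ry": 0, "rz": 0, "claw": 1},
  {"dx": 0, "dy": 0, "dz": 0, "rx": 0, "ry": 0, "rz": 0, "claw": 1},
  {"dx": 0, "dy": 0, "dz": 0, "rx": 0, "ry": 0, "rz": 0, "claw": 1},
])

```text
t: 20.0
ee_pos: [595.2, 225.1, 405.1]
tool_rot: [0.221, 3.132, -0.001]
contact_force: [-0.1, 0.5, -5.3]
opening: 0.14
finger_force: 58.5
```

Run:
```python
from plan import plan
plan(594.7,225,370,1.433)
from h import *
b=snap('side','s10.png');a=snap('top','t10.png')
o=np.zeros((600,800,3),np.uint8);o[:,:480]=cv2.resize(b['image'][125:225,245:325],None,fx=6,fy=6,interpolation=cv2.INTER_CUBIC)
o[:320,480:]=cv2.resize(a['image'][130:230,145:245],None,fx=3.2,fy=3.2,interpolation=cv2.INTER_CUBIC)
cv2.imwrite('pics/c10.png',o)
```

```text
t 20.0 at [595.2 225.1 405.1] op 0.14 n 1
[{"dx": 0.6, "dy": -0.1, "dz": 35.1, "rx": -0.001, "ry": 0.002, "rz": -0.003}]
```

View pics/c10.png

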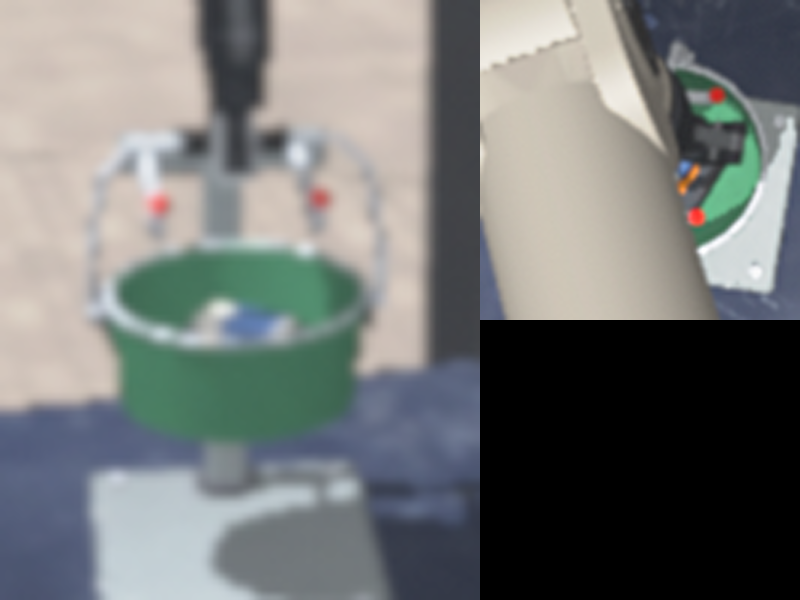

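Pail level with both items in it, wire (side crop y≈140) behind and above the red tips (160,204), (320,199), grip between them. Lower.

>>> arm_command([
  {"dx": 0, "dy": 0, "dz": 8, "rx": 0, "ry": 0, "rz": 0, "claw": 1},
  {"dx": 0, "dy": 0, "dz": 10, "rx": 0, "ry": 0, "rz": 0, "claw": 1},
  {"dx": 0, "dy": 0, "dz": 10, "rx": 0, "ry": 0, "rz": 0, "claw": 1},
  {"dx": 0, "dy": 0, "dz": 5, "rx": 0, "ry": 0, "rz": 0, "claw": 1},
  {"dx": 0, "dy": 0, "dz": 0, "rx": 0, "ry": 0, "rz": 0, "claw": 1},
])

```text
t: 20.6
ee_pos: [594.6, 226.6, 370.3]
tool_rot: [-0.218, -3.133, 0.002]
contact_force: [-0.4, 0.3, -5.8]
opening: 0.138
finger_force: 58.5
```

>>> arm_command([
  {"dx": 0, "dy": 0, "dz": 2, "rx": 0, "ry": 0, "rz": 0, "claw": 1},
  {"dx": 0, "dy": 0, "dz": 1, "rx": 0, "ry": 0, "rz": 0, "claw": 1},
  {"dx": 0, "dy": 0, "dz": 0, "rx": 0, "ry": 0, "rz": 0, "claw": 1},
  {"dx": 0, "dy": 0, "dz": 0, "rx": 0, "ry": 0, "rz": 0, "claw": 1},
])

```text
t: 21.0
ee_pos: [595.2, 226.7, 369.4]
tool_rot: [0.218, 3.132, 0.001]
contact_force: [-0.2, -1.3, -5.9]
opening: 0.137
finger_force: 58.5
```

>>> arm_command([
  {"dx": 0, "dy": 0, "dz": 1, "rx": 0, "ry": 0, "rz": 0, "claw": 1},
  {"dx": 0, "dy": 0, "dz": 1, "rx": 0, "ry": 0, "rz": 0, "claw": 1},
  {"dx": 0, "dy": 0, "dz": 0, "rx": 0, "ry": 0, "rz": 0, "claw": 1},
  {"dx": 0, "dy": 0, "dz": 0, "rx": 0, "ry": 0, "rz": 0, "claw": 1},
])

```text
t: 21.4
ee_pos: [595.2, 226.7, 367.6]
tool_rot: [0.218, 3.132, 0.001]
contact_force: [-0.2, -0.6, -1.6]
opening: 0.135
finger_force: 58.9
```

Contact; one more mm, then release gently and rise.

>>> arm_command([
  {"dx": 0, "dy": 0, "dz": 0.5, "rx": 0, "ry": 0, "rz": 0, "claw": 1},
  {"dx": 0, "dy": 0, "dz": 0, "rx": 0, "ry": 0, "rz": 0, "claw": 1},
  {"dx": 0, "dy": 0, "dz": 0, "rx": 0, "ry": 0, "rz": 0, "claw": 0.4},
  {"dx": 0, "dy": 0, "dz": 0, "rx": 0, "ry": 0, "rz": 0, "claw": 0.2},
  {"dx": 0, "dy": 0, "dz": 0, "rx": 0, "ry": 0, "rz": 0, "claw": 0.2},
])

```text
t: 21.9
ee_pos: [595.3, 226.7, 366.8]
tool_rot: [0.218, 3.131, 0.001]
contact_force: [0.2, -0.5, -0.2]
opening: 0.402
finger_force: 0.0
```

>>> arm_command([
  {"dx": 0, "dy": 0, "dz": 0, "rx": 0, "ry": 0, "rz": 0, "claw": 0.2},
  {"dx": 0, "dy": 0, "dz": -10, "rx": 0, "ry": 0, "rz": 0, "claw": 0.2},
  {"dx": 0, "dy": 0, "dz": -20, "rx": 0, "ry": 0, "rz": 0, "claw": 0.2},
  {"dx": 0, "dy": 0, "dz": -40, "rx": 0, "ry": 0, "rz": 0, "claw": 0.2},
  {"dx": 0, "dy": 0, "dz": -40, "rx": 0, "ry": 0, "rz": 0, "claw": 0.2},
])

```text
t: 22.4
ee_pos: [594.7, 226.6, 478.0]
tool_rot: [0.218, 3.133, -0.0]
contact_force: [0.8, -0.2, 0.0]
opening: 0.397
finger_force: 0.0
```

>>> arm_command([
  {"dx": 0, "dy": 0, "dz": 0, "rx": 0, "ry": 0, "rz": 0, "claw": 0.2},
  {"dx": 0, "dy": 0, "dz": 0, "rx": 0, "ry": 0, "rz": 0, "claw": 0.2},
  {"dx": 0, "dy": 0, "dz": 0, "rx": 0, "ry": 0, "rz": 0, "claw": 0.2},
  {"dx": 0, "dy": 0, "dz": 0, "rx": 0, "ry": 0, "rz": 0, "claw": 0.2},
  {"dx": 0, "dy": 0, "dz": 0, "rx": 0, "ry": 0, "rz": 0, "claw": 0.2},
])

```text
t: 22.9
ee_pos: [594.7, 226.7, 475.2]
tool_rot: [-0.218, -3.134, 0.001]
contact_force: [-0.1, -0.2, -0.6]
opening: 0.398
finger_force: 0.0
```

Run:
```python
from bail import *
import time
for i in range(3):
    b=snap('side',f's11{i}.png')
    hsv=cv2.cvtColor(b['image'],cv2.COLOR_BGR2HSV);m=cv2.inRange(hsv,(60,80,40),(80,255,255));m[:,330:]=0;m[220:]=0
    v,u=np.nonzero(m);print(len(u),u.mean().round(2),v.mean().round(2),u.min(),u.max(),v.min(),v.max())
o=cv2.imread('pics/s10.png');h=cv2.cvtColor(o,cv2.COLOR_BGR2HSV);m=cv2.inRange(h,(60,80,40),(80,255,255));m[:,330:]=0;m[220:]=0;v,u=np.nonzero(m);print('before',u.mean(),v.mean(),v.min(),v.max())
P=[[595,226,231],[595,226,195]];print('expected px per mm',proj(b,P))
```

```text
768 284.42 194.48 265 304 179 208
760 284.39 194.42 265 303 180 208
777 284.32 194.18 265 303 179 208
before 284.1137800252844 183.13274336283186 168 197
expected px per mm [[283.09030104 152.91277336]
 [283.25504669 164.12383292]]
```

The pail hangs at rest, 37 mm lower as planned, and the gripper is clear. Handing in.

```bash
python3 -c "
from plant import arm
print(arm.sign_off())"
```

```text
the job is handed in; nothing more can be done
None
```

The packed pail hangs at rest on the twin hook by its bail, one prong each side of the grip, with the tape measure flat inside and the eraser on top; I handed the job in at about 23 s, and the hand-in returned no verdict.

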